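# Shut and bolt the dry box

### The arm

A 6-joint arm with a two-finger parallel gripper is mounted at the origin on a cart in front of the work surface, level with it; the furniture and walls round the work are solid. World frame = base frame: x ahead of the robot, y to its left, z up, the work surface at z = 0. Lengths are in m, angles in rad, forces in N, time in s.
With the tool pointing down it reaches from about 0.275 to 1 m from the base axis. Payload 8.4 kg.
Tool frame: the origin (TCP) lies on the centre line of the jaws, within the pads' length; the fingertips stand 17 mm ahead of it and the grasp point (between the pads) lies 2 mm behind it (bot.tcp_to_tips is the y of the fingertips in the tool frame, in m); y points along the fingers, z is the direction in which the jaws open and shut, and the axes are right-handed (so a half turn about y gives the same grasp; the last joint's range is limited). The gripper opens to 85 mm and grips with 20 to 120 N. Pads are 22 mm wide; open, the fingers measure 114 mm over their backs; the gripper's body (76 mm by 85 mm) begins 54 mm behind the grasp point. The pads swing forward as they close: fully open they stand 13 mm farther back than shut.
Start: joints at [-1.229, 0.353, 1.633, -0, 1.155, -0.002], TCP at [0.211, -0.588, 0.223] pointing down, gripper open.
Joint ranges: [-2.63, 2.63], [-0.92, 2.1], [0.06, 2.66], [-1.3, 4.44], [0, 2.69], [-3.02, 3.02]. Speed limits (rad/s): [2.22, 2.22, 2.79, 3.14, 3.14, 3.14].

### API

Orientations are given as a unit quaternion [x, y, z, w].
In Python, from workcell import bot, hand, kinematics, get_obs, vision, hand_in gives the robot as it stands. The module is installed in compiled form; this text tells all that it offers. Calls block until the motion is done:
- bot.reach(position, orientation): joint-space move of the TCP to a pose.
- bot.servo_line(position, ori=None, velocity=0.15): straight line of the TCP; ori=None keeps the orientation; velocity is the mean speed in m/s.
- bot.goto_joints(angles): joint-space move.
- hand.move_gripper(opening, strength=None): finger opening in m; strength is the grip in N (None keeps the last); returns when the fingers have stopped.
- bot.dwell(seconds).
- kinematics.solve_ik(position, orientation): joint angles nearest the present ones, or None.
- get_obs(): the state.
- vision.read_camera(name): name is "scene" or "top" or "wrist"; returns a dict with "frame" (420x560x3 uint8, red, green, blue), "intrinsics" (3x3 intrinsics, pixels), "view" (4x4, takes a point from world to camera coordinates). Camera axes: x right, y down, z forward; pixel columns grow to the right and rows downward; lengths in m; the calibration is good to about 2 mm. A picture is of the moment at which its call begins. There is no depth.
A pose or a line that the arm cannot do raises bot.IKError and nothing moves.
- hand_in(): hands the job in, once; it reports no verdict.
The state is a dict: "time_s": time; "joint_pos": joint angles; "joint_vel": joint speeds; "joint_efforts": joint torques, N m; "position": TCP position; "orientation": TCP orientation; "wrist_force": force on the tool from outside, world axes, zero at the start; "ft_torque": the same for the moment, N m; "gripper_width": finger opening in m.
Only numpy, scipy, OpenCV 4.12 (cv2) and the standard library are available. Lean on these libraries where they do the work, as an engineer would, in place of code of your own. Each camera call takes 0.05 s, during which the arm holds its last target.

### The job

The dry box has been left open. Swing its clear lid down, press it against its springy rubber seal so that the bolt can be slid across under the keeper at the front, then feel for the notch in the guide beside the bolt and turn the bolt's handle fully down into it, so that the lid stays locked shut when you let go. Do not disturb the sample cup and the amber vial beside the box.

Things in the scene. Friction and masses are not known exactly. Their poses are not given: they have to be found in the camera images.
- dry_box: grey-blue painted box, 180 (x) x 220 (y) mm, fixed, rim 84 mm high, small jars inside; origin at the centre of its underside, z up, -x its front (keeper side, towards the robot), +x its hinge side, +y its left. With the lid closed the lid's underside is at z = 88 mm, its top at 98 mm, the bolt's axis at y = 0, z = 110 mm.
- lid_hinge (a point): point on the lid's hinge line, at x = +90, y = 0, z = 88 mm of the box; the hinge line runs along the box's y
- lid_front (a point): middle of the lid's front edge, on its outer face, 185 mm from the hinge line. The lid is a clear panel in a grey-blue frame, 186 x 224 x 10 mm; bolt and guide take up the middle of its outer face (within 40 mm of the middle line), the rest is bare
- lid (a joint): opening of the lid, rad: 0 = pressed fully down, 1.57 = upright. A friction hinge holds it above 1.2; pushed below about 1.0 it sinks by itself onto the seal, to about 0.03, where the bolt's nose meets the keeper's bridge. Pressing it home takes about 6 N at the front edge or 12 N at the handle of the drawn-back bolt; let go unbolted, it rises again
- bolt_slide (a joint): travel of the bolt along the lid towards the box's front, m: 0 = drawn back, 0.054 = end of travel. The 10 mm blunt rod meets the keeper at 0.006 and is through under it from 0.016 on. Sliding takes about 2 N; the handle travels with the rod
- bolt_turn (a joint): turn of the handle about the rod, rad: 0 = straight up from the lid, growing as it turns down to the right (the box's -y), 1.35 = fully down. It stays where it is left. The guide beside the rod stops it at about 0.35, except at the guide's notch
- handle_knob (a point): centre of the handle's black grip, a cylinder 14 mm across and 26 mm long along the handle, centre 40 mm from the rod's axis; steel stem below it 9 mm thick. Lid closed and handle up, it is at z = 150 mm, x = minus bolt_slide, y = 0 of the box. Its frame's z points along the stem away from the rod, its x along the rod away from the keeper
- notch_zone (a point): fixed point on the rod's axis beside which the notch lies on average (handle there at bolt_slide 0.043). The steel guide stands at y = -10 to -17 mm of the box, its top at z = 124 mm (lid closed). Its one notch is 13 mm wide; the guide is screwed on through slotted holes, so the notch lies up to 6 mm either way along the rod, not reported: to be felt or seen
- keeper (a point): middle of the underside of the keeper's bridge, a steel staple on the box's front wall, at x = -102, z = 116.5 mm of the box; the bridge is 8 (x) x 30 (y) x 6 mm; the rod must pass under it
- cup_mid (a point): centre of a sample cup with a blue lid, 60 mm across, 70 mm high, standing loose to the right of the box; leave it alone
- vial_mid (a point): centre of an amber vial, 32 mm across, 90 mm high, standing loose to the right of the box; leave it alone

How it is judged:
On the way, in this order (a step that is already met when the one before it is completed fails the run):
1. the lid is down on its seal, bolt still drawn back (value of joint lid below 0.06 rad and value of joint bolt_slide below 0.012 m), for 0.1 s.
2. the lid is pressed down and the bolt slid across under the keeper (value of joint lid below 0.02 rad and value of joint bolt_slide above 0.022 m), for 0.1 s.
At the end, for the whole second after the job is handed in: the lid is held down by the bolt (opening under 0.02 rad), the bolt is across under the keeper (slid more than 30 mm) and its handle lies in the notch (turned more than 1.15 rad from upright) (value of joint lid below 0.02 rad and value of joint bolt_slide above 0.03 m and value of joint bolt_turn above 1.15 rad); the robot touches nothing.
It fails at once if the sample cup is moved more than 20 mm or tipped (distance of cup_mid from where it was at the start of the episode above 0.02 m or angle between cup_mid's own z axis and vertical above 0.35 rad).
It fails at once if the amber vial is moved more than 20 mm or tipped (distance of vial_mid from where it was at the start of the episode above 0.02 m or angle between vial_mid's own z axis and vertical above 0.35 rad).
It also fails if it takes over 54 s, if anything falls off the work surface, if the arm or the gripper's body presses on something with over 40 N, if the wrist force passes 120 N, or if a joint passes its speed limit or range.

## Working session

There is one attempt and no reset: what is moved stays moved. The work goes in short steps, each a Python script; the robot and the scene stay as the last script left them, time stands still between calls to the robot, and variables do not carry over. Pictures are saved under pics/ and viewed, and the job is handed in when it is done.

```bash
mkdir -p pics; ls
python3 - <<'E'
from workcell import bot,hand,kinematics,get_obs,vision
import cv2,numpy as np
for n in ["scene","top","wrist"]:
    r=vision.read_camera(n); cv2.imwrite(f"pics/{n}0.png",r["frame"][:,:,::-1])
    np.savez(f"pics/{n}0.npz",f=r["frame"],K=r["intrinsics"],V=r["view"])
    print(n,r["intrinsics"].round(1).tolist(),r["view"].round(4).tolist())
print(get_obs(),bot.tcp_to_tips)
E
```

```text
pics
scene [[444.1, 0.0, 276.4], [0.0, 444.1, 203.9], [0.0, 0.0, 1.0]] [[0.8932, -0.4492, 0.0215, -0.6544], [-0.1993, -0.4382, -0.8765, 0.05], [0.4031, 0.7786, -0.4809, 0.9807], [0.0, 0.0, 0.0, 1.0]]
top [[520.2, 0.0, 279.0], [0.0, 520.2, 207.6], [0.0, 0.0, 1.0]] [[-0.1791, -0.9838, -0.0057, -0.2847], [-0.9623, 0.1764, -0.207, 0.5799], [0.2046, -0.0316, -0.9783, 0.9184], [0.0, 0.0, 0.0, 1.0]]
wrist [[358.3, 0.0, 272.7], [0.0, 358.3, 207.8], [0.0, 0.0, 1.0]] [[0.3368, -0.9416, -0.0018, -0.6242], [-0.9063, -0.3247, 0.2707, -0.0349], [-0.2554, -0.0896, -0.9627, 0.378], [0.0, 0.0, 0.0, 1.0]]
{'time_s': 0.15, 'joint_pos': array([-1.22938666e+00,  3.53538674e-01,  1.63393103e+00, -8.71049034e-06,
        1.15518555e+00, -2.39970648e-03]), 'joint_vel': array([-3.04780696e-05, -1.62355293e-03, -2.58854080e-03, -1.36855817e-03,
       -7.46257607e-04,  9.38943823e-04]), 'joint_efforts': array([-5.55862771e-04, -6.05636430e+01, -3.42340100e+01, -7.53238010e-05,
        6.24534296e-03, -2.18323680e-05]), 'position': array([ 0.21055223, -0.58809279,  0.22261696]), 'orientation': array([-0.12102453,  0.69705407, -0.69631441,  0.12089223]), 'wrist_force': array([0.15517235, 0.04282794, 0.10073579]), 'ft_torque': array([ 0.0088079 , -0.02308646, -0.03363341]), 'gripper_width': 0.08543987213521483} 0.017
```

View pics/scene0.png

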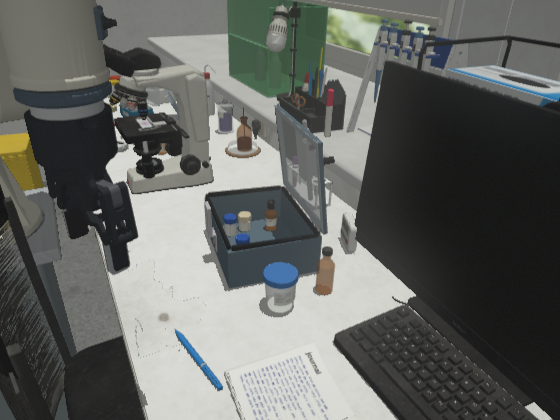

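View pics/top0.png

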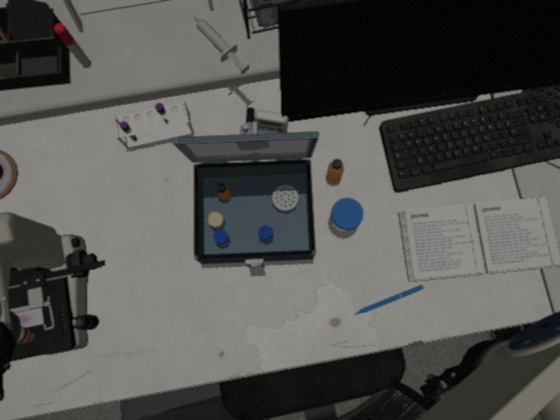

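View pics/wrist0.png

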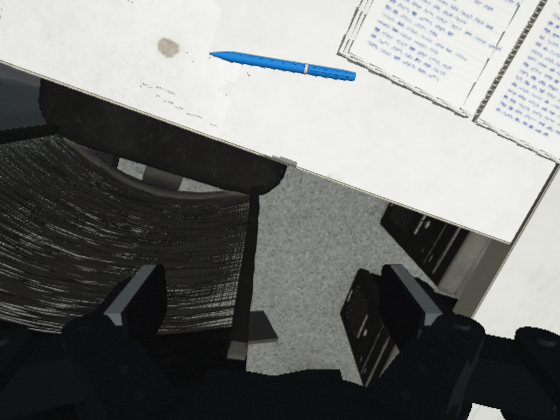

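```bash
cat > h.py <<'E'
import numpy as np,cv2
def load(n):
    d=np.load(f"pics/{n}.npz"); return d["f"],d["K"],d["V"]
def ray(K,V,uv):
    R=V[:3,:3];t=V[:3,3]
    return -R.T@t, R.T@np.linalg.solve(K,np.array([uv[0],uv[1],1.]))
def plane(K,V,uv,z):
    c,d=ray(K,V,uv); return c+d*(z-c[2])/d[2]
def proj(K,V,p):
    q=K@(V[:3,:3]@np.asarray(p)+V[:3,3]); return q[:2]/q[2]
E
python3 - <<'E'
from h import *
f,K,V=load("top0")
c=f[120:280,165:385]
cv2.imwrite("pics/topc.png",cv2.resize(c,None,fx=3.6,fy=3.6,interpolation=cv2.INTER_CUBIC)[:,:,::-1])
f,K,V=load("scene0")
c=f[100:320,190:370]
cv2.imwrite("pics/scenec.png",cv2.resize(c,None,fx=2.7,fy=2.7,interpolation=cv2.INTER_CUBIC)[:,:,::-1])
f,K,V=load("top0")
g=f.max(2)
m=(g<38).astype(np.uint8); m[:120]=0;m[280:]=0;m[:,:165]=0;m[:,340:]=0
n,l,s,ce=cv2.connectedComponentsWithStats(m)
i=1+s[1:,4].argmax(); print(s[i])
cs,_=cv2.findContours((l==i).astype(np.uint8),cv2.RETR_EXTERNAL,cv2.CHAIN_APPROX_NONE)
cc=max(cs,key=cv2.contourArea)
print(cv2.approxPolyDP(cv2.convexHull(cc),4,True)[:,0].tolist())
E
```

```text
[ 195  159  119  104 3597]
[[308, 161], [311, 258], [198, 259], [196, 165]]
```

View pics/topc.png

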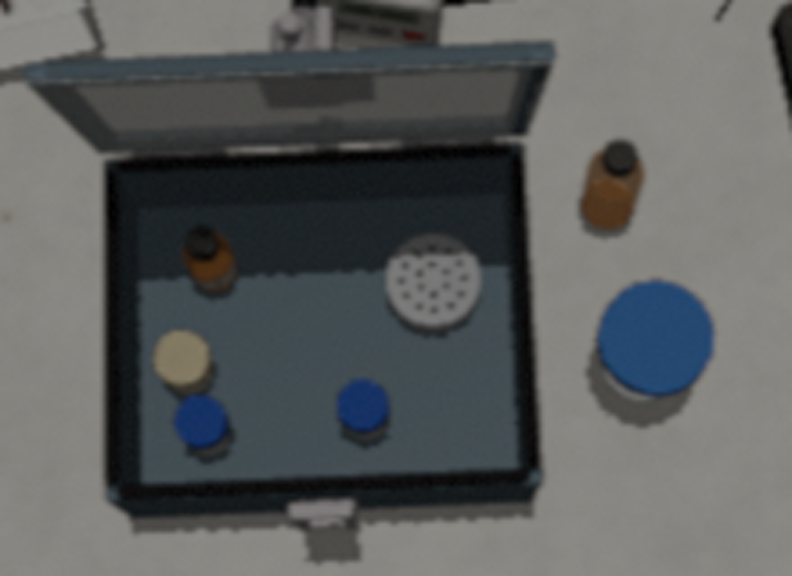

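View pics/scenec.png

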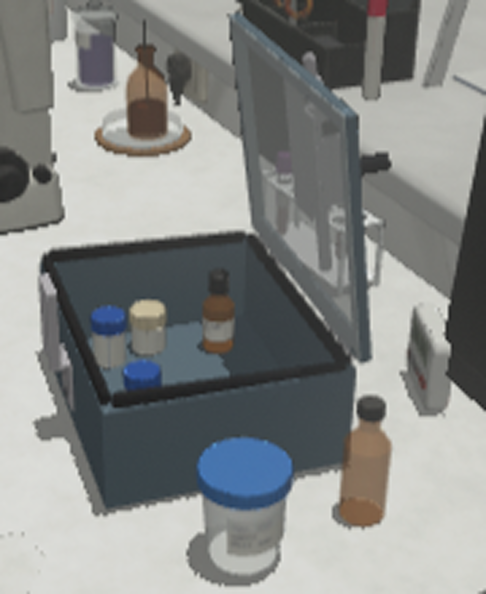

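Run:
```python
from h import *
f,K,V=load("top0")
o=lambda u,v:((u+.5)/3.6-.5+165,(v+.5)/3.6-.5+120)
FL,FR,BR,BL=[plane(K,V,o(*p),0.086)[:2] for p in [(111,497),(538,483),(523,148),(107,165)]]
kp=plane(K,V,o(321,511),.1225)[:2]
print(FL,FR,BR,BL,kp)
print([np.linalg.norm(a-b).round(4) for a,b in [(FL,FR),(FR,BR),(BR,BL),(BL,FL)]])
c=(FL+FR+BR+BL)/4
y=FL-FR+BL-BR; x=BL-FL+BR-FR
yaw=np.arctan2(y[1],y[0])-np.pi/2; yawx=np.arctan2(x[1],x[0])
print(c,yaw,yawx)
# intervals via keeper
R=lambda a:np.array([[np.cos(a),-np.sin(a)],[np.sin(a),np.cos(a)]])
print("keeper in box",R(yaw).T@(kp-c))
f2,K2,V2=load("scene0")
for a in [(-.09,.11),(-.09,-.11),(.09,-.11),(.09,.11)]:
    p=c+R(yaw)@np.array(a); print(a,proj(K,V,[*p,.084]),proj(K2,V2,[*p,.084]),proj(K2,V2,[*p,0]))
for n,uv,z in [("cup",(655,338),.07),("vial",(620,157),.09)]:
    p=plane(K,V,o(*uv),z)[:2]; print(n,p,R(yaw).T@(p-c))
# lid top edge angle: front-edge corners top
for uv in [(27,73),(553,47)]:
    cc,d=ray(K,V,o(*uv)); h=c+R(yaw)@np.array([.09,0])
    # lid plane point: at y=+-.112 plane along R(yaw)
    n=R(yaw)@np.array([0,1.]); s=.112 if uv[0]<100 else -.112
    t=(s-n@(cc[:2]-c))/(n@d[:2]); P=cc+t*d; q=R(yaw).T@(P[:2]-c); print("lid",q,P[2],np.arctan2(P[2]-.088,-(q[0]-.09)))
```

```text
[ 0.45042523 -0.21956546] [ 0.41904379 -0.43019128] [ 0.59121515 -0.4561171 ] [ 0.62113329 -0.24272303] [ 0.4205899  -0.32262897]
[np.float64(0.213), np.float64(0.1741), np.float64(0.2155), np.float64(0.1723)]
[ 0.52045437 -0.33714922] -0.1435730023323285 -0.14218462493654588
keeper in box [-1.00914529e-01  8.22191613e-05]
(-0.09, 0.11) [193.63175013 260.04285831] [203.50799319 195.28840956] [205.66814551 228.55546431]
(-0.09, -0.11) [315.99205688 255.50111299] [226.42666267 251.86270462] [227.93047292 289.78607848]
(0.09, -0.11) [311.056265   159.50768434] [321.74440094 235.75999546] [318.6946167  272.16210298]
(0.09, 0.11) [193.38647478 163.83142532] [282.71722935 185.02164846] [281.70807675 217.03773595]
cup [ 0.48347583 -0.50524193] [-0.01254731 -0.17165412]
vial [ 0.57627763 -0.5038549 ] [ 0.07910119 -0.15700325]
lid [0.07310424 0.112     ] 0.26593929668414185 1.4761277533245467
lid [ 0.08311653 -0.112     ] 0.24662265890968305 1.5274283160786941
```

Run:
```python
from h import *
from workcell import kinematics,get_obs
from scipy.spatial.transform import Rotation as Ro
f,K,V=load("top0");f2,K2,V2=load("scene0")
a=-.143;c=np.array([.5205,-.3371]);R=np.array([[np.cos(a),-np.sin(a)],[np.sin(a),np.cos(a)]])
def loc(p): return (R.T@(p[:2]-c)).round(3),round(p[2],3)
# monitor left edge
for uv2 in [(388,66),(357,238)]:
  for uv in [(281,117),(278,15)]:
    A=[];b=[]
    c1,d1=ray(K,V,uv);c2,d2=ray(K2,V2,uv2)
    M=np.stack([d1,-d2],1);t=np.linalg.lstsq(M,c2-c1,rcond=None)[0]
    p,q=c1+d1*t[0],c2+d2*t[1];print(uv2,uv,loc((p+q)/2),np.linalg.norm(p-q).round(3))
print(Ro.from_quat(get_obs()["orientation"]).as_matrix().round(3))
for s in (1,-1):
    x3=np.array([np.cos(a),np.sin(a),0])*s; y3=np.array([0,0,-1.]); M=np.stack([np.cross(y3,x3),y3,x3],1)
    q=Ro.from_matrix(M).as_quat()
    for bx,by,z in [(.16,.075,.33),(.13,.075,.26),(-.043,-.039,.12)]:
        p=c+R@np.array([bx,by]); j=kinematics.solve_ik([*p,z],q); print(s,None if j is None else np.round(j,2))
```

```text
(388, 66) (281, 117) (array([ 0.126, -0.083]), np.float64(0.365)) 0.129
(388, 66) (278, 15) (array([ 0.212, -0.056]), np.float64(0.373)) 0.006
(357, 238) (281, 117) (array([ 0.198, -0.058]), np.float64(0.026)) 0.002
(357, 238) (278, 15) (array([ 0.292, -0.047]), np.float64(0.061)) 0.194
[[-0.941 -0.     0.337]
 [-0.337  0.001 -0.941]
 [ 0.    -1.    -0.001]]
1 [-0.39  0.48  1.21 -0.    1.45 -0.25]
1 [-0.41  0.47  1.37 -0.    1.3  -0.26]
1 [-0.67  0.43  1.78 -0.    0.94 -0.52]
-1 [-0.39  0.48  1.21 -0.    1.45  2.89]
-1 [-0.41  0.47  1.37 -0.    1.3   2.88]
-1 [-0.67  0.43  1.78 -0.    0.94  2.62]
```

```bash
cat >> h.py <<'E'
from workcell import bot,hand,kinematics,get_obs,vision,hand_in
from scipy.spatial.transform import Rotation as Ro
a=-.143;C=np.array([.5205,-.3371]);R2=np.array([[np.cos(a),-np.sin(a)],[np.sin(a),np.cos(a)]])
x3=np.array([np.cos(a),np.sin(a),0]);y3=np.array([0,0,-1.])
Q=Ro.from_matrix(np.stack([np.cross(y3,x3),y3,x3],1)).as_quat()
def W(b): return np.array([*(C+R2@np.array(b[:2])),b[2]])
def B(p): return np.array([*(R2.T@(np.array(p[:2])-C)),p[2]])
def st(m=""):
    o=get_obs(); f=o["wrist_force"]
    print(m,"t%.2f"%o["time_s"],"box",(B(o["position"])*1000).round(1),"F",(R2.T@f[:2]).round(1),f[2].round(1),"w",round(o["gripper_width"]*1000,1)); return o
def snap(n,k,crop=None,s=1):
    r=vision.read_camera(n); np.savez(f"pics/{k}.npz",f=r["frame"],K=r["intrinsics"],V=r["view"])
    f=r["frame"]
    if crop: u0,v0,u1,v1=crop; f=f[v0:v1,u0:u1]
    cv2.imwrite(f"pics/{k}.png",cv2.resize(f,None,fx=s,fy=s,interpolation=cv2.INTER_CUBIC)[:,:,::-1])
E
python3 - <<'E'
from h import *
o=get_obs(); p=o["position"]
hand.move_gripper(0.0,40)
bot.servo_line([p[0],p[1],.42],velocity=.3); st()
bot.reach(W([.15,.078,.42]),Q); st()
bot.servo_line(W([.135,.078,.257]),velocity=.15); st("down")
snap("top","t1"); snap("scene","s1",(190,60,390,320),2.3)
E
```

```text
t1.73 box [-271.3 -292.1  418.2] F [ 0.2 -0. ] -0.8 w 0.2
 t3.74 box [149.5  76.7 420.2] F [-0.9  0. ] -0.7 w -0.2
down t4.98 box [135.6  77.8 258.2] F [0.2 1. ] -0.3 w -0.2
```

View pics/t1.png

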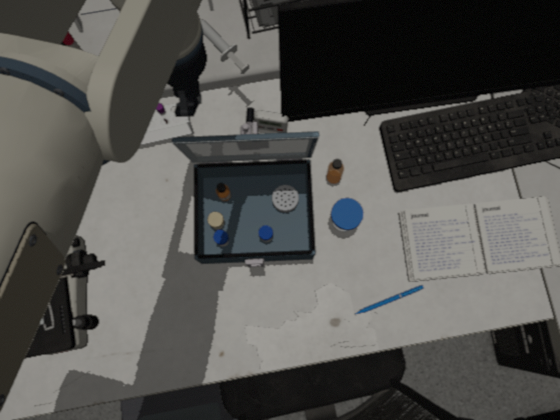

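View pics/s1.png

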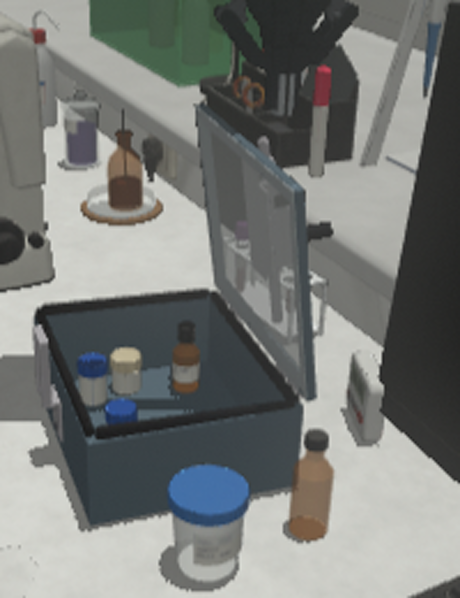

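Run:
```python
from h import *
for n in ("t1","s1"):
    f,K,V=load(n); print(proj(K,V,W([.135,.078,.241])))
```

```text
[196.8944438  107.39130002]
[310.55113686 120.65790198]
```

Run:
```python
from h import *
H=np.array([.09,.088]); s=.15
for th in (1.45,1.25,1.08,.93,.8,.68):
    P=H+s*np.array([-np.cos(th),np.sin(th)])+.010*np.array([np.sin(th),np.cos(th)])
    bot.servo_line(W([P[0]+.0145,.078,P[1]+.017]),velocity=.12); st(th)
snap("top","t2"); snap("scene","s2",(190,60,390,320),2.3)
```

```text
1.45 t5.56 box [ 96.9  77.9 255.8] F [ 0.5 -0.7] 0.1 w -0.5
1.25 t5.96 box [ 67.3  77.9 250.8] F [0.6 0.3] 0.6 w 0.1
1.08 t6.33 box [ 43.2  78.  242.2] F [-0.4  0.4] -0.5 w 0.0
0.93 t6.67 box [ 23.2  78.  231.3] F [ 0.1 -1.3] -0.3 w -0.3
0.8 t6.98 box [  7.5  78.  219.7] F [-0.4 -0.3] 0.2 w -0.3
0.68 t7.28 box [ -5.7  78.  207.2] F [-0.2 -0.1] -0.0 w -0.0
```

View pics/s2.png

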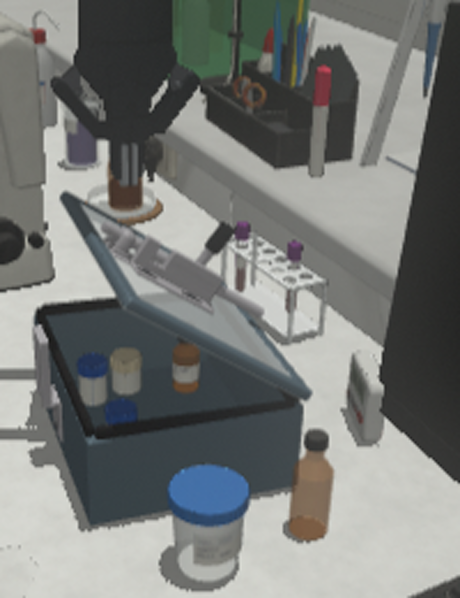

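Run:
```python
from h import *
bot.servo_line(W([-.02,.06,.30]),velocity=.25); st()
hand.move_gripper(.045,40)
snap("top","t3",(165,120,385,280),3.6); snap("scene","s3",(190,60,390,320),2.3); snap("wrist","w3",None,1.4);st()
f,K,V=load("w3"); print("cam in box",B(-V[:3,:3].T@V[:3,3]), proj(K,V,W([0,0,.15])))
```

```text
t7.92 box [-19.6  59.8 301. ] F [-0.3 -0.9] -0.7 w -0.2
 t8.57 box [-20.   60.  299.9] F [-0.   0.8] -0.0 w 44.9
cam in box [-0.01994855  0.12849092  0.44954183] [295.07824533 255.22239912]
```

View pics/w3.png

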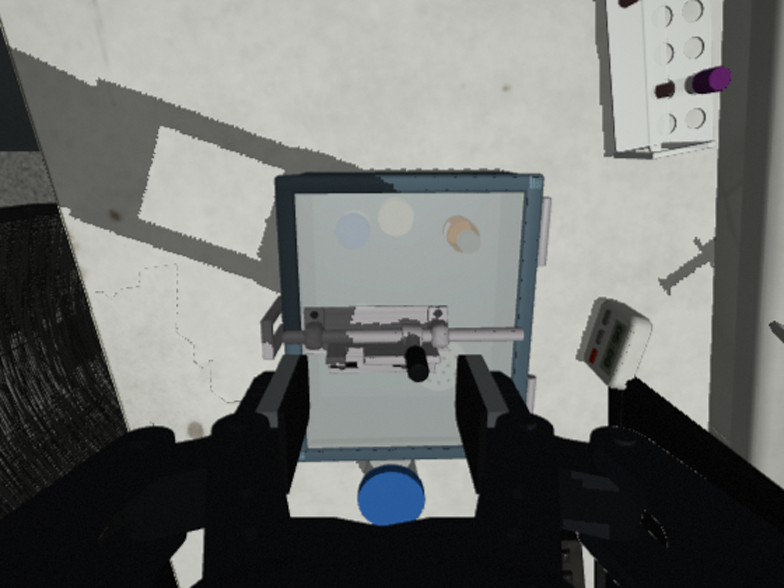

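View pics/t3.png

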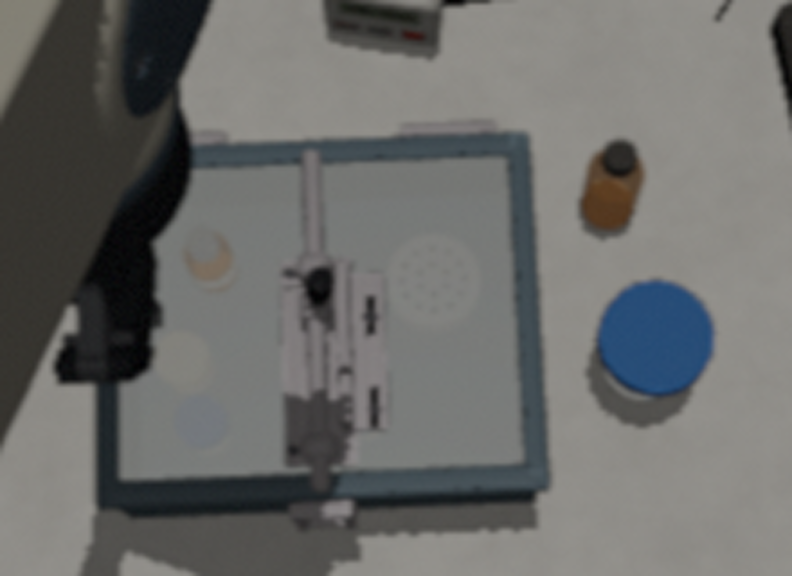

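View pics/s3.png

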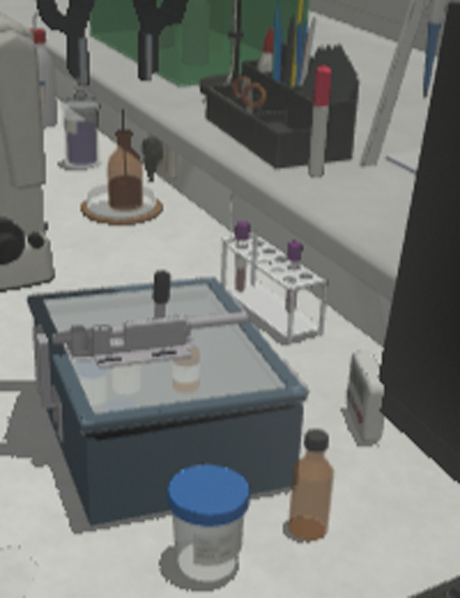

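Run:
```python
from h import *
f,K,V=load("w3");cv2.imwrite("pics/w3z.png",cv2.resize(f[205:285,190:325],None,fx=5.9,fy=5.9,interpolation=cv2.INTER_CUBIC)[:,:,::-1])
f,K,V=load("t3");cv2.imwrite("pics/t3z.png",cv2.resize(f[185:265,235:285],None,fx=7.4,fy=7.4,interpolation=cv2.INTER_CUBIC)[:,:,::-1])
```

```text
(no output)
```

View pics/w3z.png

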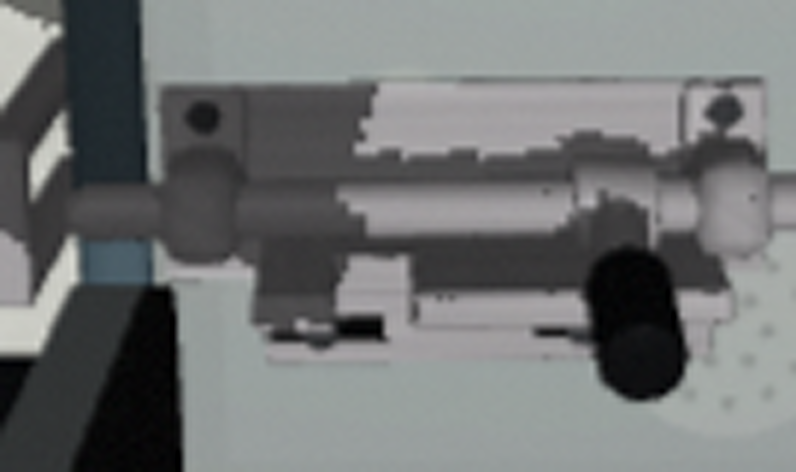

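View pics/t3z.png

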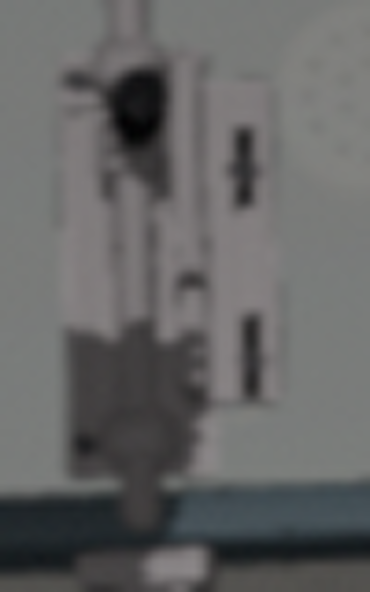

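Run:
```python
from h import *
f,K,V=load("w3")
o=lambda u,v:((u+.5)/5.9-.5+190,(v+.5)/5.9-.5+205)
for n,uv,z in [("L",(335,258),.128),("R",(412,292),.128),("Rt",(412,258),.128),("hub",(616,190),.123),("knobtop",(645,360),.166),("rod axis",(400,210),.118)]:
    print(n,(B(plane(K,V,o(*uv),z))*1000).round(1))
```

```text
L [-45.5  -2.3 128. ]
R [-33.   -8.2 128. ]
Rt [-33.   -2.3 128. ]
hub [  0.4   7.7 123. ]
knobtop [  2.4  -2.8 166. ]
rod axis [-35.3   2.3 118. ]
```

Run:
```python
from h import *
f,K,V=load("t3")
o=lambda u,v:((u+.5)/7.4-.5+235,(v+.5)/7.4-.5+185)
m=(f.max(2)<32).astype(np.uint8); m[:190]=0;m[210:]=0;m[:,:245]=0;m[:,262:]=0
mm=cv2.moments(m,True);uv=(mm['m10']/mm['m00'],mm['m01']/mm['m00']);print(uv,mm['m00'])
print((B(plane(K,V,uv,.155))*1000).round(1), (B(plane(K,V,o(136,250),.123))*1000).round(1))
f,K,V=load("s3")
for z in(.13,.165): print(proj(K,V,W([0,0,z])))
```

```text
(253.3653846153846, 199.34615384615384) 52.0
[  1.4  -3.7 155. ] [-25.3  -0.5 123. ]
[258.33507095 193.59453943]
[258.36919612 177.33916174]
```

Run:
```python
from h import *
bot.servo_line(W([.002,-.001,.24]),velocity=.25)
bot.servo_line(W([.002,-.001,.156]),velocity=.1); st("down")
hand.move_gripper(0.0,60); o=st("grip")
snap("top","t4",(165,120,385,280),3.6); snap("scene","s4",(190,60,390,320),2.3)
```

```text
down t10.06 box [  2.5  -1.2 156.7] F [ 0.1 -0.3] 1.2 w 45.2
grip t10.56 box [  2.2  -1.2 156.8] F [-2.6  0.4] 5.9 w 0.1
```

View pics/s4.png

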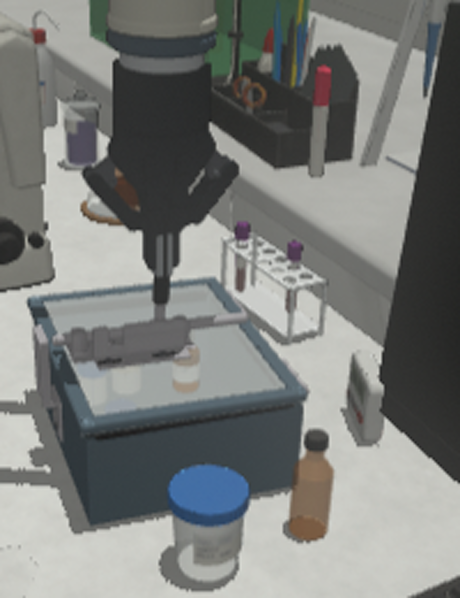

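Run:
```python
from h import *
snap("wrist","w4",(180,120,400,300),3.6);st()
f,K,V=load("s4")
cv2.imwrite("pics/s4z.png",cv2.resize(f[140:230,210:310],None,fx=6,fy=6,interpolation=cv2.INTER_CUBIC)[:,:,::-1])
```

```text
t10.71 box [  2.2  -1.2 156.8] F [-1.5  0.4] 6.1 w -0.1
```

View pics/w4.png

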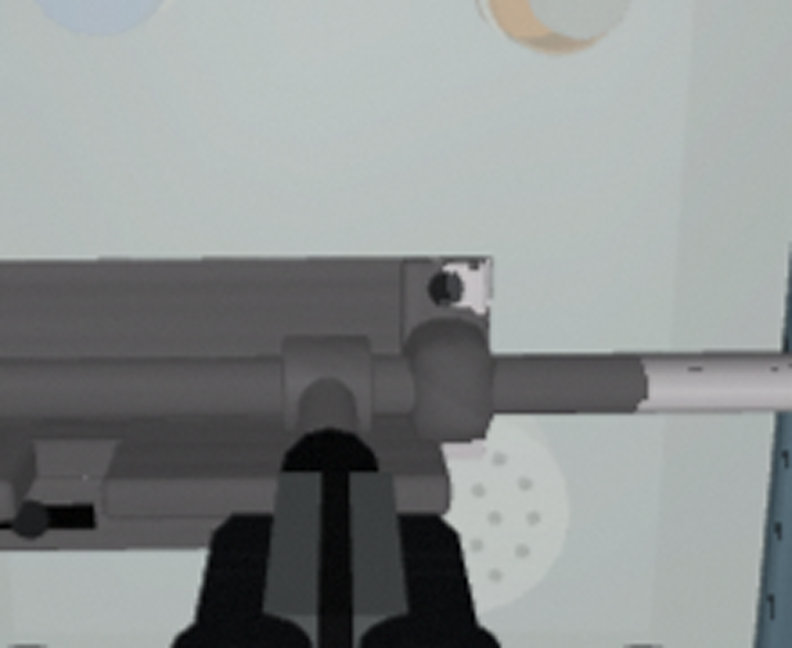

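View pics/s4z.png

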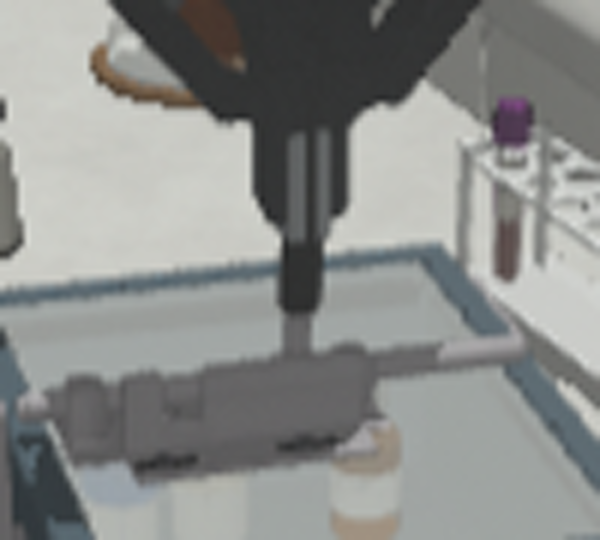

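View pics/t4.png

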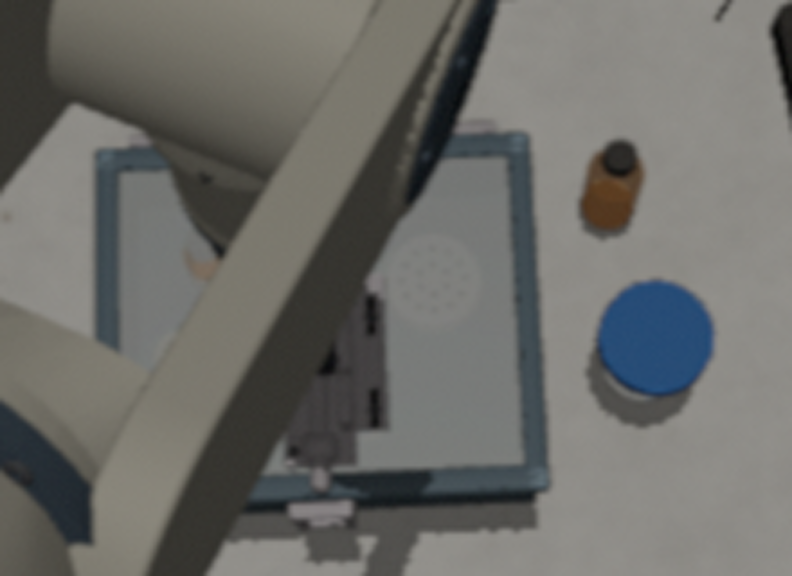

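Run:
```python
from h import *
for n,off,s in (("s4",(210,140),6),("w4",(180,120),3.6)):
    f,K,V=load(n)
    for p in ([.0022,-.0012,.140],[.0022,-.0012,.157],[0.002,0,.166],[.002,0,.14],[.002,-.0165,.158],[.002,-.0165,.140],[.002,0,.120]):
        print(n,p,((proj(K,V,W(p))-off)*s).round())
```

```text
s4 [0.0022, -0.0012, 0.14] [298. 295.]
s4 [0.0022, -0.0012, 0.157] [298. 247.]
s4 [0.002, 0, 0.166] [296. 220.]
s4 [0.002, 0, 0.14] [296. 293.]
s4 [0.002, -0.0165, 0.158] [311. 265.]
s4 [0.002, -0.0165, 0.14] [311. 316.]
s4 [0.002, 0, 0.12] [296. 348.]
w4 [0.0022, -0.0012, 0.14] [334. 467.]
w4 [0.0022, -0.0012, 0.157] [334. 518.]
w4 [0.002, 0, 0.166] [332. 541.]
w4 [0.002, 0, 0.14] [333. 459.]
w4 [0.002, -0.0165, 0.158] [332. 631.]
w4 [0.002, -0.0165, 0.14] [333. 567.]
w4 [0.002, 0, 0.12] [333. 409.]
```

Run:
```python
from h import *
bot.servo_line(W([.002,-.001,.215]),velocity=.2); st()
snap("scene","s5");snap("wrist","w5")
f,K,V=load("s5"); print(((proj(K,V,W([.002,-.001,.198]))-(210,110))*6).round(),((proj(K,V,W([.002,0,.166]))-(210,110))*6).round())
a=cv2.resize(f[110:210,210:310],None,fx=6,fy=6,interpolation=cv2.INTER_CUBIC)
cv2.imwrite("pics/s5z.png",a[:,:,::-1])
f,K,V=load("w5");print(((proj(K,V,W([.002,-.001,.198]))-(180,140))*3.6).round(),((proj(K,V,W([.002,0.01,.198]))-(180,140))*3.6).round())
a=cv2.resize(f[140:300,180:400],None,fx=3.6,fy=3.6,interpolation=cv2.INTER_CUBIC)
cv2.imwrite("pics/w5z.png",a[:,:,::-1])
```

```text
t11.15 box [  2.3  -1.1 215.6] F [ 0.6 -0.1] 0.6 w 0.2
[297. 309.] [296. 400.]
[336. 397.] [336. 321.]
```

View pics/s5z.png

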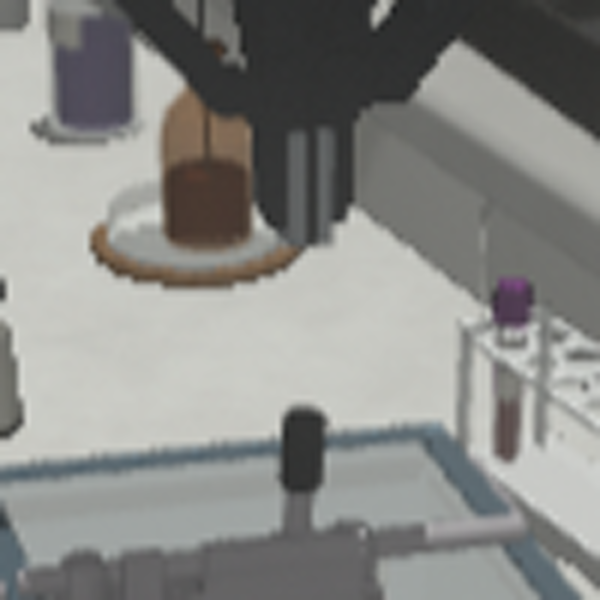

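View pics/w5z.png

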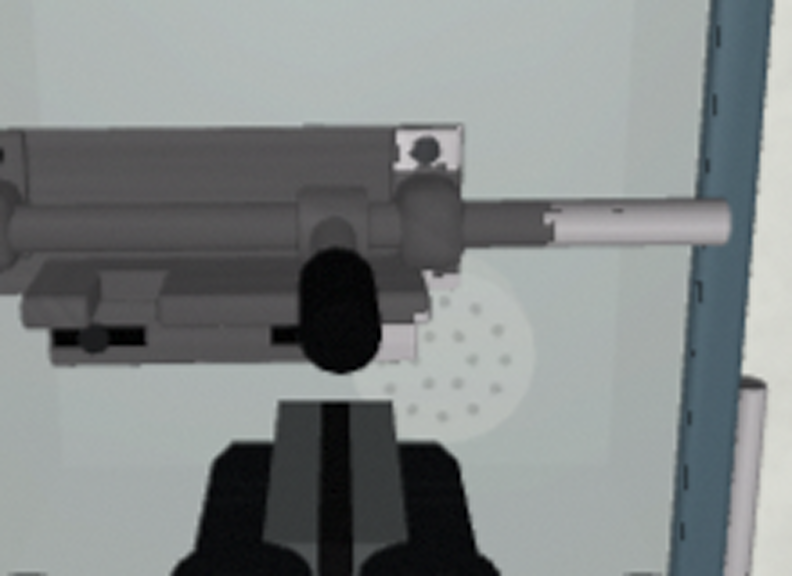

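Run:
```python
from h import *
hand.move_gripper(.045,60)
bot.servo_line(W([.002,-.001,.150]),velocity=.15); st("a")
bot.servo_line(W([.002,-.001,.138]),velocity=.08); st("b")
hand.move_gripper(0.0,60); st("grip")
snap("scene","s6");snap("wrist","w6",(180,120,400,300),3.6)
f,K,V=load("s6")
cv2.imwrite("pics/s6z.png",cv2.resize(f[120:220,210:310],None,fx=6,fy=6,interpolation=cv2.INTER_CUBIC)[:,:,::-1])
```

```text
a t12.33 box [  2.3  -1.2 150.4] F [0.1 0.2] 0.1 w 45.0
b t12.63 box [  1.9  -0.9 137.9] F [-0.9 -0.6] -0.2 w 44.7
grip t13.03 box [  2.1  -1.1 138.3] F [-0.6 -0.4] 2.6 w 11.7
```

View pics/s6z.png

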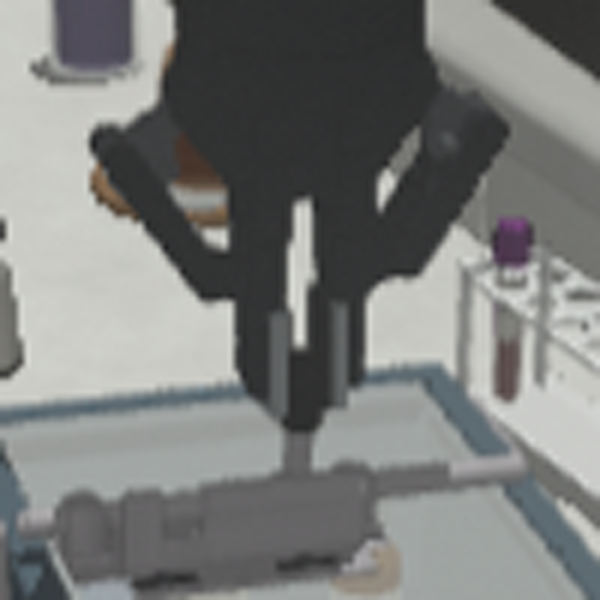

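View pics/w6.png

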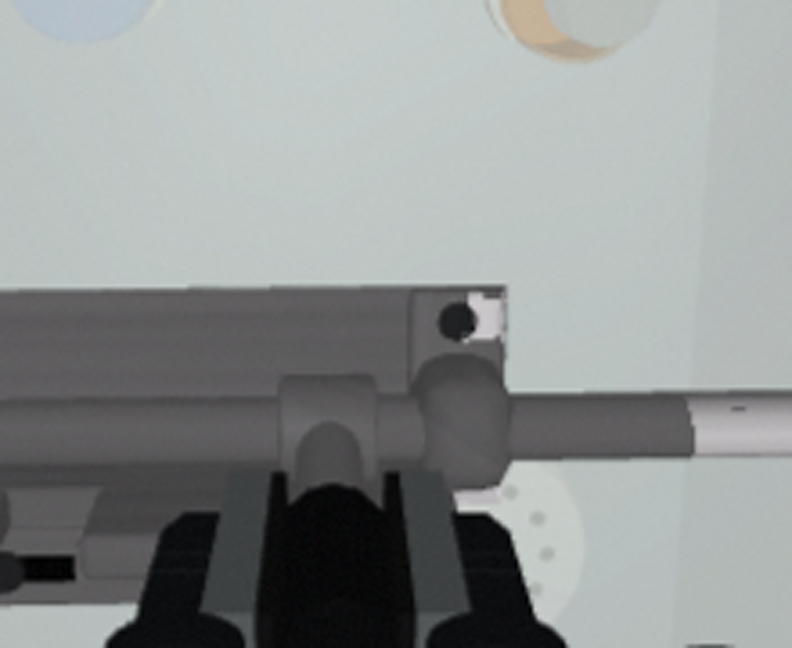

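Run:
```python
from h import *
p=B(get_obs()["position"])
for k in range(1,6):
    bot.servo_line(W([.001,p[1],.138-.0012*k]),velocity=.03); o=st(k)
    if o["wrist_force"][2]>26: break
```

```text
1 t13.38 box [  1.5  -1.3 137.3] F [0.6 0.1] 4.0 w 11.0
2 t13.63 box [  1.6  -1.5 136.6] F [-1.6  0.2] 9.5 w 11.7
3 t13.88 box [  1.8  -1.6 135.9] F [-3.   0.3] 12.5 w 11.9
4 t14.13 box [  1.8  -1.9 135.5] F [-5.2  0.2] 19.4 w 11.5
5 t14.38 box [  1.9  -2.2 135.3] F [-8.2  0.4] 27.6 w 11.6
```

Run:
```python
from h import *
for x in (-.005,-.010,-.015,-.020,-.026,-.030):
    bot.servo_line(W([x,-.0015,.132]),velocity=.05); o=st(x)
    if abs((R2.T@o["wrist_force"][:2])[0])>22: print("stop");break
snap("scene","s7",(190,60,390,320),2.3);snap("wrist","w7",(150,120,400,300),3.2)
```

```text
-0.005 t14.65 box [ -2.8  -2.5 135.3] F [-2.6  1.4] 24.6 w 11.6
-0.01 t14.90 box [ -7.5  -2.5 135.4] F [-1.   1.2] 23.7 w 11.4
-0.015 t15.15 box [-12.4  -2.5 135.4] F [-0.9  2.2] 23.1 w 11.6
-0.02 t15.40 box [-17.4  -2.5 135.3] F [-0.9  2.7] 23.4 w 11.5
-0.026 t15.67 box [-23.4  -2.6 135.3] F [-1.2  1.7] 23.5 w 11.6
-0.03 t15.92 box [-27.2  -2.6 135.3] F [-0.1  2.1] 23.1 w 11.5
```

View pics/w7.png

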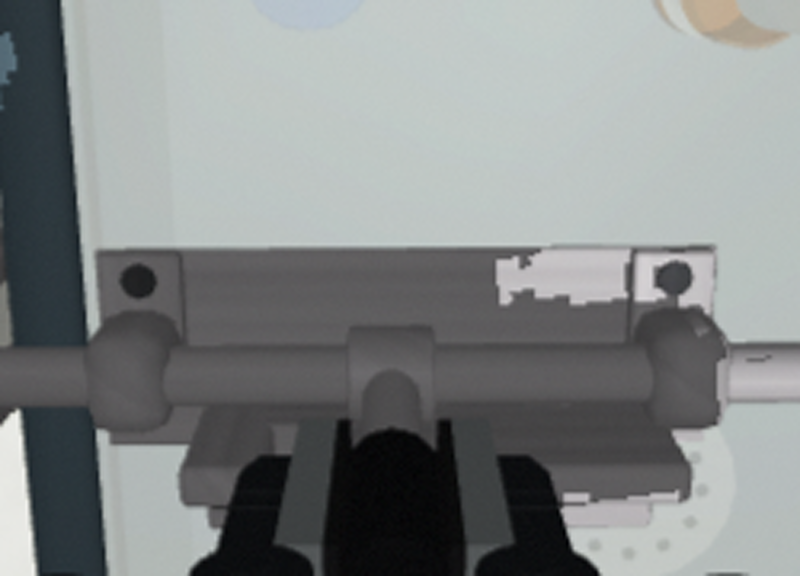

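View pics/s7.png

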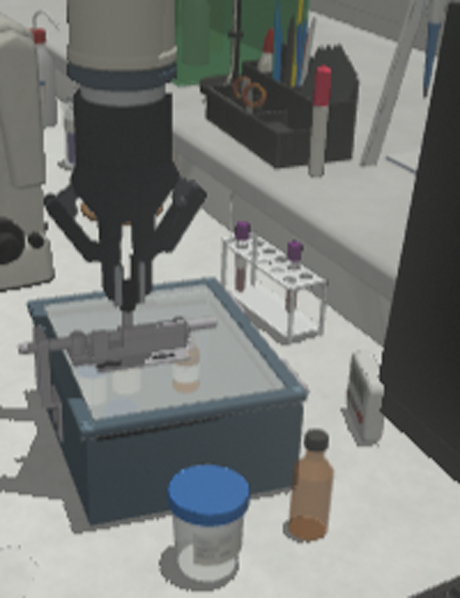

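Run:
```python
from h import *
f,K,V=load("w7")
o=lambda u,v:((u+.5)/3.2-.5+150,(v+.5)/3.2-.5+120)
for n,uv,z in [("edge",(272,412),.124),("edge2",(272,450),.124),("hubtop",(391,335),.117),("guideL",(185,460),.124),("guideR",(690,460),.124),("stem",(392,375),.12)]:
    print(n,(B(plane(K,V,o(*uv),z))*1000).round(1))
cv2.imwrite("pics/w7z.png",cv2.resize(f[225:290,190:300],None,fx=7,fy=7,interpolation=cv2.INTER_CUBIC)[:,:,::-1])
```

```text
edge [-45.6   0.4 124. ]
edge2 [-45.7  -5.8 124. ]
hubtop [-27.6  10.2 117. ]
guideL [-59.   -7.5 124. ]
guideR [ 18.   -7.7 124. ]
stem [-27.5   4.7 120. ]
```

View pics/w7z.png

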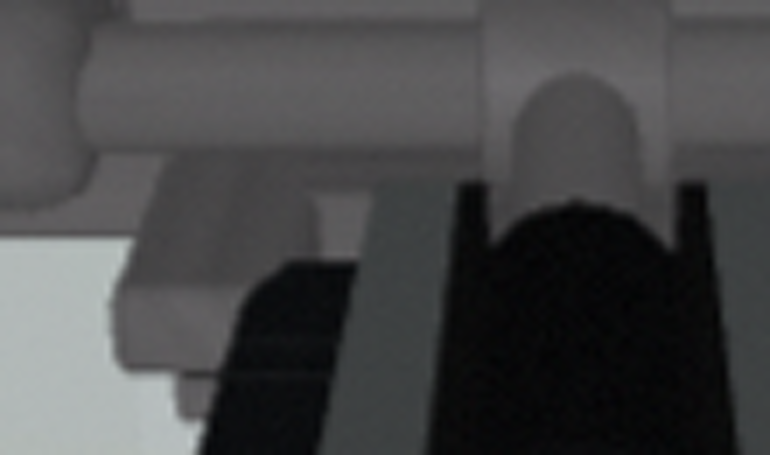

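Run:
```python
from h import *
f,K,V=load("w5")
o=lambda u,v:((u+.5)/3.6-.5+180,(v+.5)/3.6-.5+140)
for n,uv,z in [("Rtop",(160,305),.127),("Ltop",(84,305),.127),("hubtop",(333,190),.120),("guideL",(23,305),.128),("guideR",(430,310),.126)]:
    print(n,(B(plane(K,V,o(*uv),z))*1000).round(1))
```

```text
Rtop [-32.3 -11.  127. ]
Ltop [-47. -11. 127.]
hubtop [  1.2  10.2 120. ]
guideL [-58.6 -10.6 128. ]
guideR [ 20.  -12.3 126. ]
```

Run:
```python
from h import *
bot.servo_line(W([-.030,-.0015,.1365]),velocity=.03); st("relax")
hand.move_gripper(0.0,25); st("grip25")
bot.servo_line(W([-.040,-.0015,.1365]),velocity=.04); o=st("slid")
snap("wrist","w8",(150,120,400,300),3.2)
import math
for ph in (.15,.3,.42,.55):
    bot.servo_line(W([-.040,-.0015-.040*math.sin(ph),.1365-.040*(1-math.cos(ph))]),velocity=.04); o=st(ph)
    f=R2.T@o["wrist_force"][:2]
    if abs(f[1])>10: print("stop");break
snap("wrist","w9",(150,120,400,300),3.2)
```

```text
relax t16.32 box [-29.1  -1.5 136.9] F [2.7 1.5] 4.6 w 11.5
grip25 t16.53 box [-29.4  -1.6 136.9] F [3.4 1.1] 5.9 w 11.4
slid t16.93 box [-40.6  -1.7 136.8] F [-0.5  0.8] 7.4 w 11.4
0.15 t17.28 box [-40.9  -7.9 136.1] F [-1.3 -1.4] 5.6 w 11.6
0.3 t17.58 box [-40.9 -13.9 134.7] F [-0.9 -1.6] 6.1 w 11.5
0.42 t17.85 box [-40.8 -18.5 133.1] F [-1.2 -2. ] 5.4 w 11.5
0.55 t18.13 box [-40.3 -24.  130.9] F [-0.6 -5.8] 6.1 w 11.6
```

View pics/w9.png

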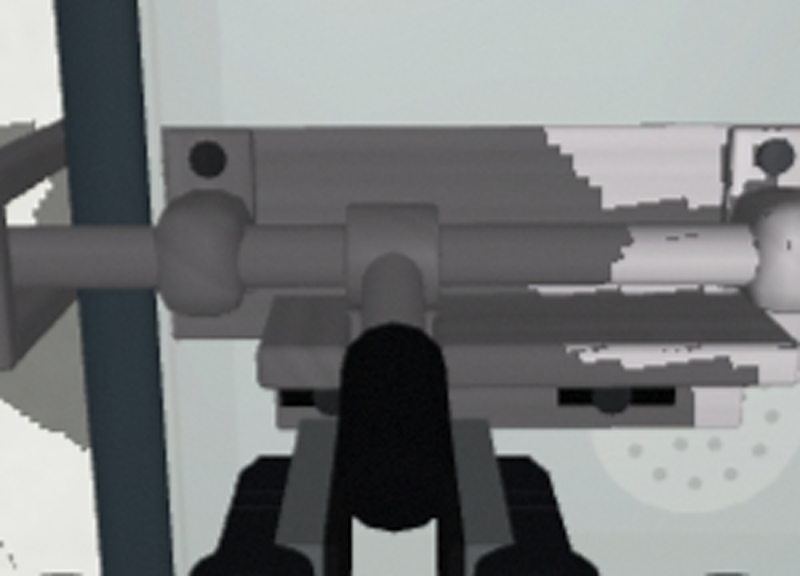

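View pics/w8.png

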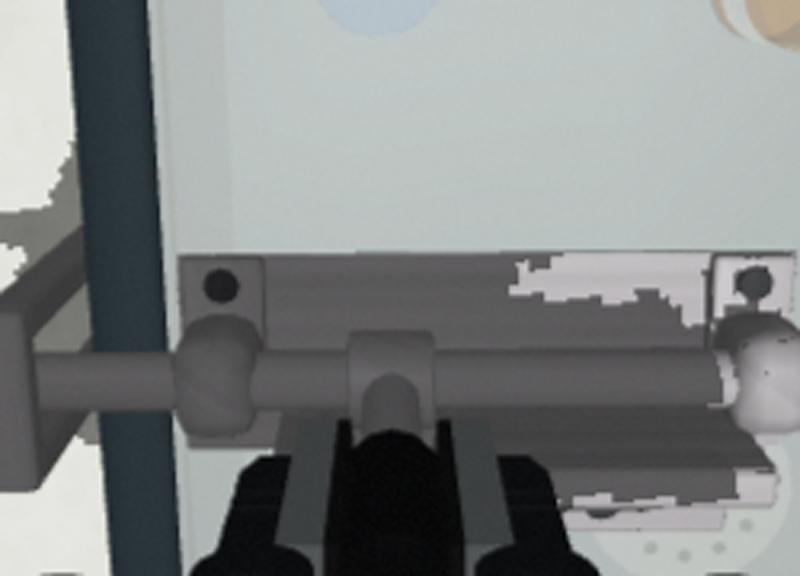

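Run:
```python
from h import *
import math
for ph in (.7,.85,1.0):
    bot.servo_line(W([-.040,-.0015-.040*math.sin(ph),.1365-.040*(1-math.cos(ph))]),velocity=.04); o=st(ph)
    f=o["wrist_force"]
    if np.linalg.norm(f)>25: print("stop");break
snap("wrist","w10",(150,120,400,300),3.2);snap("scene","s10",(190,60,390,320),2.3)
```

```text
0.7 t18.48 box [-40.2 -28.8 127.8] F [-2.2 -4.3] 9.1 w 11.6
0.85 t18.78 box [-40.  -33.4 123.5] F [-0.4 -6.3] 7.9 w 9.8
1.0 t19.08 box [-41.  -35.  117.5] F [-0.8 -1.3] 0.9 w -0.0
```

View pics/w10.png

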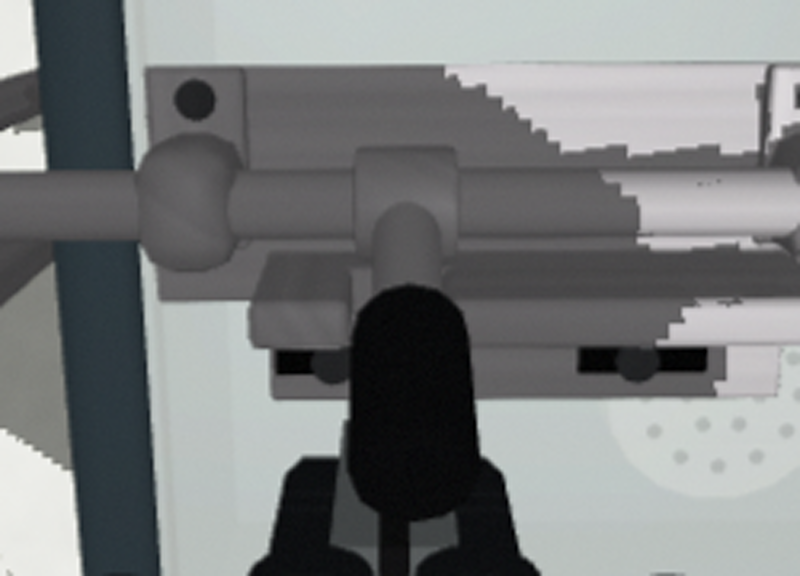

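View pics/s10.png

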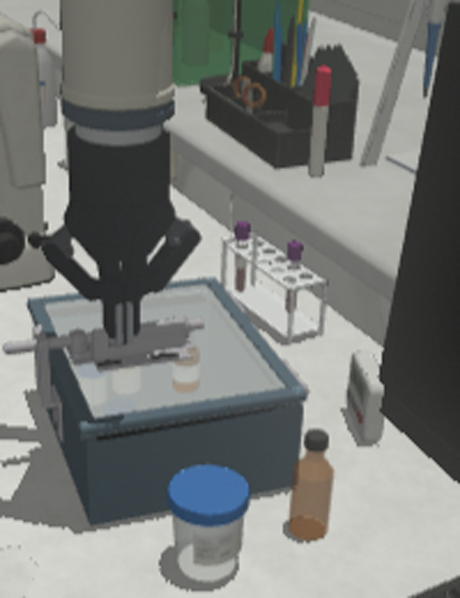

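Run:
```python
from h import *
bot.servo_line(W([-.040,-.062,.122]),velocity=.1); st("out")
bot.servo_line(W([-.040,-.062,.19]),velocity=.2)
bot.servo_line(W([-.040,-.036,.19]),velocity=.2); st("over")
snap("wrist","w11",(150,120,400,300),3.2)
z=.165
while z>.112:
    bot.servo_line(W([-.040,-.036,z]),velocity=.06); o=st(round(z,3))
    f=o["wrist_force"]
    if np.linalg.norm(f)>18: print("stop");break
    z-=.006
snap("wrist","w12",(150,120,400,300),3.2);snap("scene","s12",(190,60,390,320),2.3)
```

```text
out t19.61 box [-40.1 -62.7 122. ] F [0.2 0.3] -0.7 w -0.2
over t20.38 box [-40.8 -34.7 188.7] F [ 0.1 -0.6] -0.2 w 0.1
0.165 t21.00 box [-40.1 -36.  164.7] F [-0.7  0.8] -0.2 w -0.4
0.159 t21.25 box [-40.1 -35.9 158.8] F [ 0.6 -0.1] 0.1 w -0.1
0.153 t21.50 box [-40.3 -35.8 152.6] F [-0.7 -0.7] 0.9 w 0.1
0.147 t21.75 box [-40.3 -35.8 146.5] F [-0.9 -0.4] 0.9 w 0.1
0.141 t22.00 box [-40.3 -35.8 140.5] F [-0.5 -0.2] -0.2 w -0.2
0.135 t22.25 box [-40.3 -35.9 134.5] F [-0.1  0.4] 0.1 w -0.1
0.129 t22.50 box [-40.3 -35.8 128.5] F [-0.  -0.2] 0.3 w -0.2
0.123 t22.75 box [-40.3 -35.8 122.5] F [-0.1  1.2] -0.2 w -0.1
0.117 t23.00 box [-40.3 -35.8 116.5] F [0.2 0.2] 0.1 w -0.3
```

View pics/w11.png

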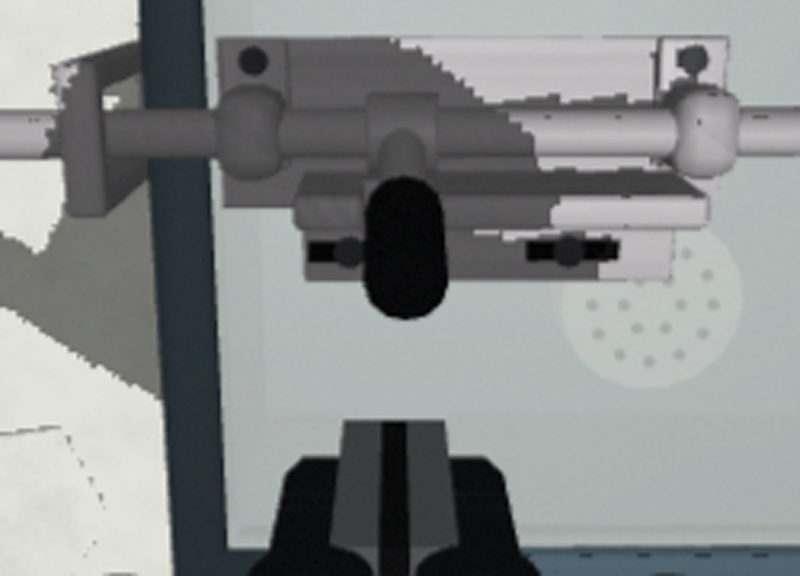

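View pics/w12.png

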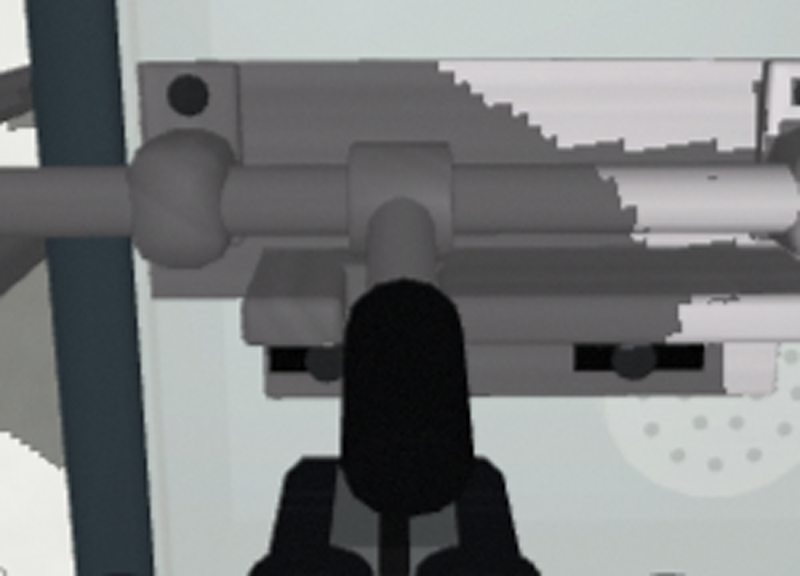

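View pics/s12.png

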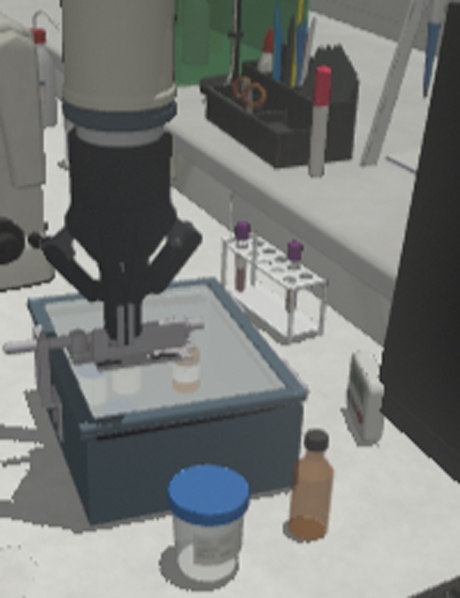

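Run:
```python
from h import *
f,K,V=load("w11")
for ph in (.3,.4,.5,.6,.7,.85):
    p=lambda r:((proj(K,V,W([-.040,-.001-r*np.sin(ph),.111+r*np.cos(ph)]))-(150,120))*3.2).round()
    print(ph,p(.053),p(.027),p(0))
```

```text
0.3 [398. 286.] [398. 207.] [398. 141.]
0.4 [398. 312.] [398. 220.] [398. 141.]
0.5 [398. 336.] [398. 231.] [398. 141.]
0.6 [398. 356.] [398. 242.] [398. 141.]
0.7 [398. 373.] [398. 251.] [398. 141.]
0.85 [398. 392.] [398. 262.] [398. 141.]
```

Run:
```python
from h import *
f,K,V=load("w12");A=cv2.resize(f[175:240,215:315],None,fx=7.5,fy=7.5,interpolation=cv2.INTER_CUBIC)
A=np.clip(A.astype(float)*1.8,0,255).astype(np.uint8)
cv2.imwrite("pics/w12z.png",A[:,:,::-1])
```

```text
(no output)
```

View pics/w12z.png

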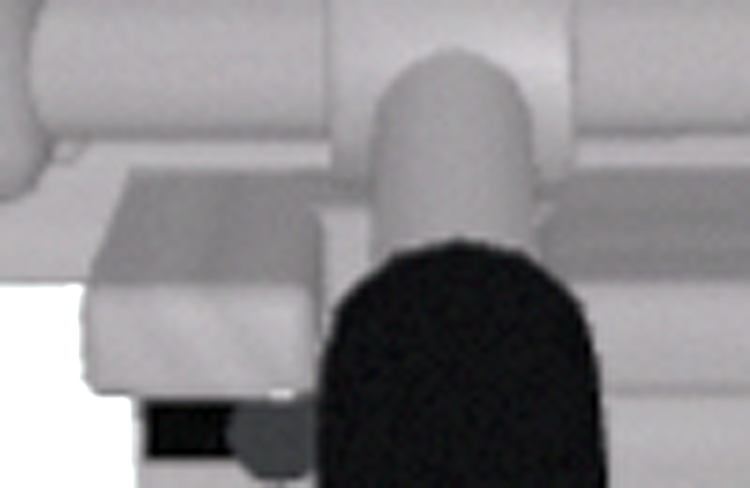

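Run:
```python
from h import *
import math
bot.servo_line(W([-.0405,-.055,.122]),velocity=.15)
bot.servo_line(W([-.0405,-.045,.19]),velocity=.25)
hand.move_gripper(.045,60)
bot.servo_line(W([-.0405,-.013,.19]),velocity=.2)
bot.servo_line(W([-.0405,-.013,.1345]),velocity=.12); st("at")
hand.move_gripper(0,60); st("grip")
snap("wrist","w13",(150,120,400,300),3.2)
for ph in (.35,.42,.5,.58):
    bot.servo_line(W([-.0405,-.0012-.040*math.sin(ph),.1365-.040*(1-math.cos(ph))]),velocity=.04); o=st(ph)
    f=R2.T@o["wrist_force"][:2]
    if abs(f[1])>14: print("stop");break
snap("wrist","w14",(150,120,400,300),3.2)
```

```text
at t25.23 box [-40.3 -13.4 134.7] F [ 0.6 -0.9] -0.2 w 44.5
grip t25.62 box [-39.9 -13.4 135.5] F [-0.3 -0.7] 6.1 w 11.7
0.35 t25.93 box [-39.9 -14.8 134.9] F [-0.1  2.1] 6.5 w 11.4
0.42 t26.18 box [-40.1 -17.1 133.7] F [0.4 2.6] 6.0 w 11.5
0.5 t26.43 box [-40.2 -19.9 132.3] F [-0.6  3.2] 6.6 w 11.4
0.58 t26.68 box [-40.  -22.8 130.6] F [0.8 1.8] 7.2 w 11.8
```

View pics/w13.png

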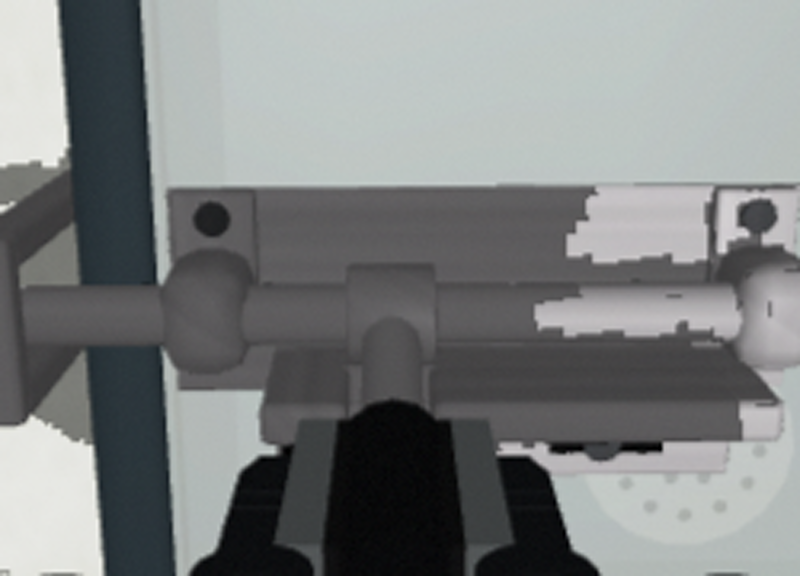

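View pics/w14.png

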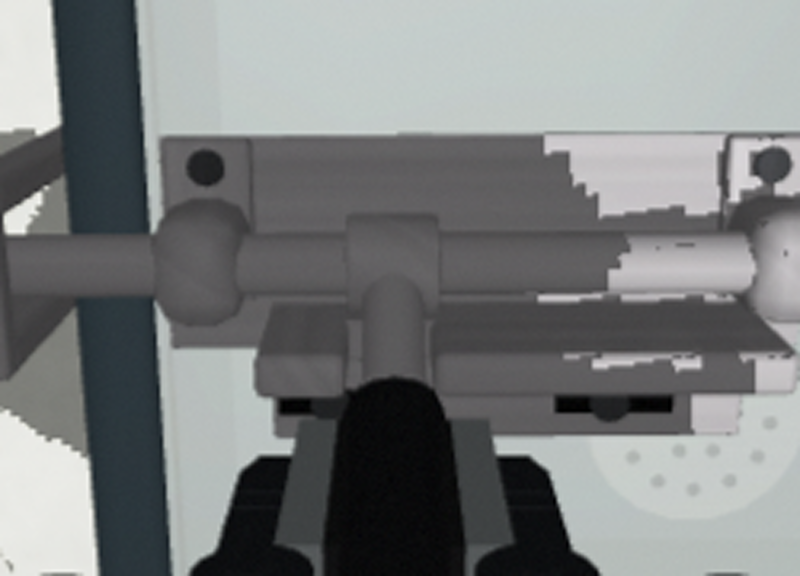

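Run:
```python
from h import *
import math
for ph in (.68,.78,.88,1.0):
    bot.servo_line(W([-.0405,-.0012-.040*math.sin(ph),.1365-.040*(1-math.cos(ph))]),velocity=.04); o=st(ph)
    if np.linalg.norm(o["wrist_force"])>20 or o["gripper_width"]<.010: print("stop");break
snap("wrist","w15",(150,120,400,300),3.2)
```

```text
0.68 t26.98 box [-40.  -26.  128.4] F [0.8 2.1] 8.0 w 11.8
0.78 t27.23 box [-39.7 -29.7 126.3] F [-1.4  0.4] 10.9 w 11.6
0.88 t27.48 box [-39.3 -33.4 123.8] F [-1.7 -3.6] 11.1 w 11.6
1.0 t27.74 box [-38.6 -37.6 120.5] F [-0.4 -8. ] 12.7 w 11.1
```

View pics/w15.png

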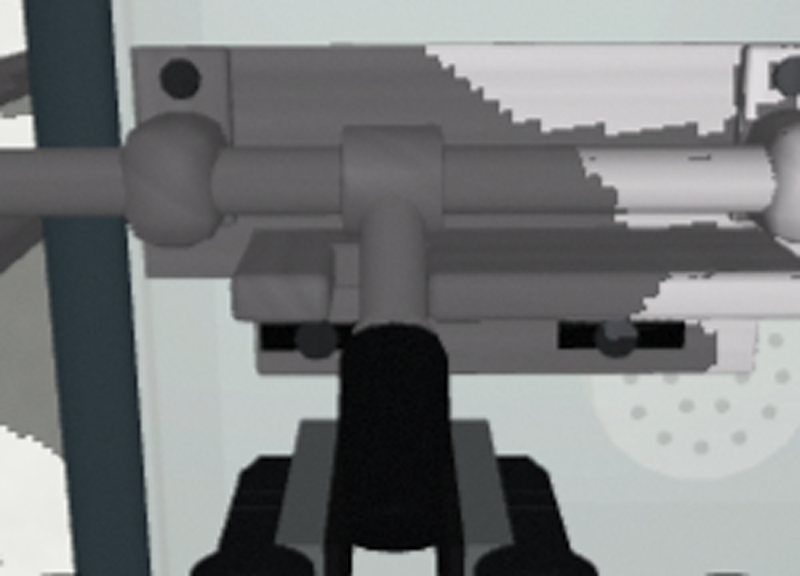

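Run:
```python
from h import *
f,K,V=load("w15")
for ph in (.3,.4,.5,.6,.7,.85,1.0):
    p=lambda r:((proj(K,V,W([-.039,-.001-r*np.sin(ph),.111+r*np.cos(ph)]))-(150,120))*3.2).round()
    print(ph,p(.053),p(.027),p(0))
```

```text
0.3 [391. 444.] [390. 301.] [390. 194.]
0.4 [391. 481.] [390. 319.] [390. 194.]
0.5 [391. 511.] [390. 335.] [390. 194.]
0.6 [391. 537.] [390. 348.] [390. 194.]
0.7 [391. 556.] [390. 360.] [390. 194.]
0.85 [391. 575.] [390. 373.] [390. 194.]
1.0 [391. 582.] [390. 382.] [390. 194.]
```

```bash
cat >> h.py <<'E'
def contour(n,off,s,x=-.039,y0=.001,phs=(0,.3,.4,.5,.6,.7,.8,.9,1.0,1.1,1.2,1.3,1.35)):
    f,K,V=load(n)
    for ph in phs:
        c_,s_=np.cos(ph),np.sin(ph)
        r=[((proj(K,V,W([x,y0-a_*s_+b_*c_,.111+a_*c_+b_*s_]))-off)*s)[1].round() for a_,b_ in ((0,0),(.027,.007),(.027,-.007),(.053,.007),(.053,-.007))]
        print(ph,r)
E
python3 - <<'E'
from h import *
contour("w15",(150,120),3.2)
E
```

```text
0 [np.float64(180.0), np.float64(165.0), np.float64(280.0), np.float64(213.0), np.float64(353.0)]
0.3 [np.float64(180.0), np.float64(236.0), np.float64(333.0), np.float64(371.0), np.float64(477.0)]
0.4 [np.float64(180.0), np.float64(258.0), np.float64(346.0), np.float64(416.0), np.float64(507.0)]
0.5 [np.float64(180.0), np.float64(279.0), np.float64(357.0), np.float64(455.0), np.float64(531.0)]
0.6 [np.float64(180.0), np.float64(298.0), np.float64(366.0), np.float64(489.0), np.float64(549.0)]
0.7 [np.float64(180.0), np.float64(316.0), np.float64(372.0), np.float64(517.0), np.float64(562.0)]
0.8 [np.float64(180.0), np.float64(331.0), np.float64(377.0), np.float64(538.0), np.float64(570.0)]
0.9 [np.float64(180.0), np.float64(345.0), np.float64(379.0), np.float64(555.0), np.float64(572.0)]
1.0 [np.float64(180.0), np.float64(356.0), np.float64(379.0), np.float64(565.0), np.float64(571.0)]
1.1 [np.float64(180.0), np.float64(365.0), np.float64(377.0), np.float64(571.0), np.float64(565.0)]
1.2 [np.float64(180.0), np.float64(372.0), np.float64(373.0), np.float64(572.0), np.float64(556.0)]
1.3 [np.float64(180.0), np.float64(376.0), np.float64(368.0), np.float64(569.0), np.float64(544.0)]
1.35 [np.float64(180.0), np.float64(378.0), np.float64(364.0), np.float64(566.0), np.float64(537.0)]
```

Run:
```python
from h import *
import math
p=B(get_obs()["position"])
for x in (-.0415,-.0425,-.0435):
    bot.servo_line(W([x,-.0345,.1205]),velocity=.03); o=st("shift")
    if o["position"] is not None and B(o["position"])[0]<-.0403: break
hand.move_gripper(.04,60)
bot.servo_line(W([-.0405,-.030,.185]),velocity=.2); st("up")
hand.move_gripper(0,60)
snap("wrist","w16",(150,120,400,300),3.2); contour("w16",(150,120),3.2,-.0405)
```

```text
shift t28.04 box [-40.1 -36.1 122.1] F [ 0.2 -5.1] 6.7 w 11.1
shift t28.29 box [-41.  -36.1 122.1] F [ 1.4 -5. ] 7.2 w 11.7
up t29.16 box [-40.4 -30.  185.4] F [-0.9  0.3] -0.9 w 40.0
0 [np.float64(158.0), np.float64(143.0), np.float64(223.0), np.float64(170.0), np.float64(260.0)]
0.3 [np.float64(158.0), np.float64(192.0), np.float64(260.0), np.float64(272.0), np.float64(346.0)]
0.4 [np.float64(158.0), np.float64(207.0), np.float64(271.0), np.float64(303.0), np.float64(368.0)]
0.5 [np.float64(158.0), np.float64(222.0), np.float64(279.0), np.float64(330.0), np.float64(387.0)]
0.6 [np.float64(158.0), np.float64(236.0), np.float64(286.0), np.float64(355.0), np.float64(403.0)]
0.7 [np.float64(158.0), np.float64(248.0), np.float64(292.0), np.float64(376.0), np.float64(415.0)]
0.8 [np.float64(158.0), np.float64(260.0), np.float64(296.0), np.float64(394.0), np.float64(424.0)]
0.9 [np.float64(158.0), np.float64(270.0), np.float64(299.0), np.float64(408.0), np.float64(430.0)]
1.0 [np.float64(158.0), np.float64(279.0), np.float64(300.0), np.float64(419.0), np.float64(432.0)]
1.1 [np.float64(158.0), np.float64(286.0), np.float64(299.0), np.float64(427.0), np.float64(432.0)]
1.2 [np.float64(158.0), np.float64(292.0), np.float64(298.0), np.float64(431.0), np.float64(429.0)]
1.3 [np.float64(158.0), np.float64(296.0), np.float64(295.0), np.float64(432.0), np.float64(423.0)]
1.35 [np.float64(158.0), np.float64(297.0), np.float64(293.0), np.float64(432.0), np.float64(419.0)]
```

View pics/w16.png

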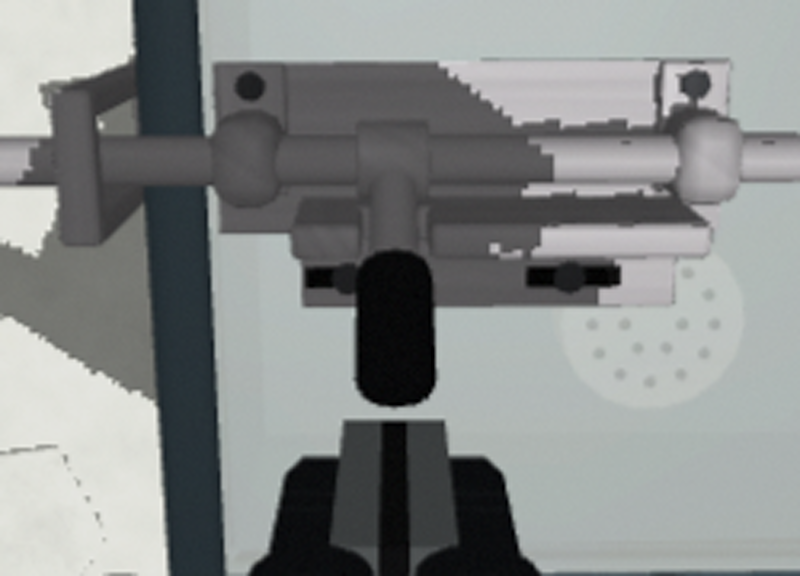

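Run:
```python
from h import *
bot.servo_line(W([-.0405,-.025,.165]),velocity=.15); st("pre")
z0=.157
for i in range(11):
    t=min(1,i/7); y=-.025-.010*t; z=z0-.005*i
    bot.servo_line(W([-.0405,y,z]),velocity=.05); o=st("%.3f %.3f"%(y,z))
    if np.linalg.norm(o["wrist_force"])>20: print("stop");break
snap("wrist","w17",(150,120,400,300),3.2); contour("w17",(150,120),3.2,-.0405)
```

```text
pre t29.96 box [-41.2 -24.5 164.3] F [ 0.5 -0.4] 0.7 w 0.2
-0.025 0.157 t30.27 box [-40.6 -25.1 157. ] F [ 0.  -0.5] 0.1 w 0.3
-0.026 0.152 t30.52 box [-40.7 -26.5 151.7] F [0.1 0.6] -1.1 w 0.2
-0.028 0.147 t30.77 box [-39.9 -28.7 147.5] F [-1.3 -2.8] 3.6 w 0.0
-0.029 0.142 t31.02 box [-39.3 -30.8 143.2] F [ 1.2 -5.4] 6.6 w 0.1
-0.031 0.137 t31.27 box [-41.  -30.3 136.6] F [0.3 0.8] -0.3 w 0.1
-0.032 0.132 t31.52 box [-41.  -31.7 131.3] F [-0.   0.5] 0.0 w -0.0
-0.034 0.127 t31.77 box [-40.8 -33.4 126.5] F [ 0.5 -0.7] 0.2 w -0.2
-0.035 0.122 t32.02 box [-40.8 -35.  121.6] F [ 0.  -0.7] 0.2 w 0.0
-0.035 0.117 t32.27 box [-39.9 -35.5 117.8] F [-1.7 -0.2] 8.6 w -0.2
-0.035 0.112 t32.52 box [-38.6 -36.1 115.6] F [-5.8  3.7] 30.0 w 0.2
stop
0 [np.float64(197.0), np.float64(184.0), np.float64(303.0), np.float64(239.0), np.float64(384.0)]
0.3 [np.float64(197.0), np.float64(257.0), np.float64(356.0), np.float64(402.0), np.float64(510.0)]
0.4 [np.float64(197.0), np.float64(280.0), np.float64(370.0), np.float64(448.0), np.float64(540.0)]
0.5 [np.float64(197.0), np.float64(302.0), np.float64(38
[... 244 characters left out ...]
0.8 [np.float64(197.0), np.float64(355.0), np.float64(400.0), np.float64(571.0), np.float64(601.0)]
0.9 [np.float64(197.0), np.float64(369.0), np.float64(402.0), np.float64(587.0), np.float64(602.0)]
1.0 [np.float64(197.0), np.float64(380.0), np.float64(401.0), np.float64(597.0), np.float64(600.0)]
1.1 [np.float64(197.0), np.float64(389.0), np.float64(399.0), np.float64(602.0), np.float64(593.0)]
1.2 [np.float64(197.0), np.float64(395.0), np.float64(395.0), np.float64(602.0), np.float64(583.0)]
1.3 [np.float64(197.0), np.float64(399.0), np.float64(389.0), np.float64(598.0), np.float64(570.0)]
1.35 [np.float64(197.0), np.float64(401.0), np.float64(385.0), np.float64(594.0), np.float64(563.0)]
```

View pics/w17.png

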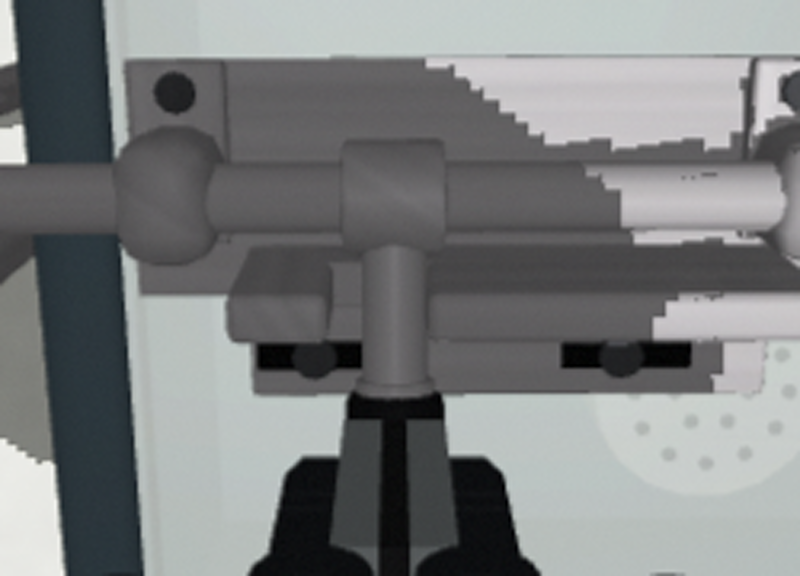

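Run:
```python
from h import *
bot.servo_line(W([-.0395,-.036,.22]),velocity=.2); st("up")
snap("wrist","w18",(150,120,400,300),3.2); snap("scene","s18",(190,60,390,320),2.3)
contour("w18",(150,120),3.2,-.0405,phs=(.9,1.,1.1,1.2,1.3,1.35))
bot.dwell(.3);snap("wrist","w19",(150,120,400,300),3.2)
```

```text
up t33.26 box [-40.1 -35.6 218.7] F [-0.1 -0.2] -0.6 w -0.2
0.9 [np.float64(107.0), np.float64(201.0), np.float64(230.0), np.float64(317.0), np.float64(341.0)]
1.0 [np.float64(107.0), np.float64(209.0), np.float64(232.0), np.float64(329.0), np.float64(345.0)]
1.1 [np.float64(107.0), np.float64(216.0), np.float64(232.0), np.float64(337.0), np.float64(347.0)]
1.2 [np.float64(107.0), np.float64(222.0), np.float64(231.0), np.float64(343.0), np.float64(346.0)]
1.3 [np.float64(107.0), np.float64(226.0), np.float64(229.0), np.float64(346.0), np.float64(342.0)]
1.35 [np.float64(107.0), np.float64(228.0), np.float64(228.0), np.float64(347.0), np.float64(340.0)]
```

View pics/w19.png

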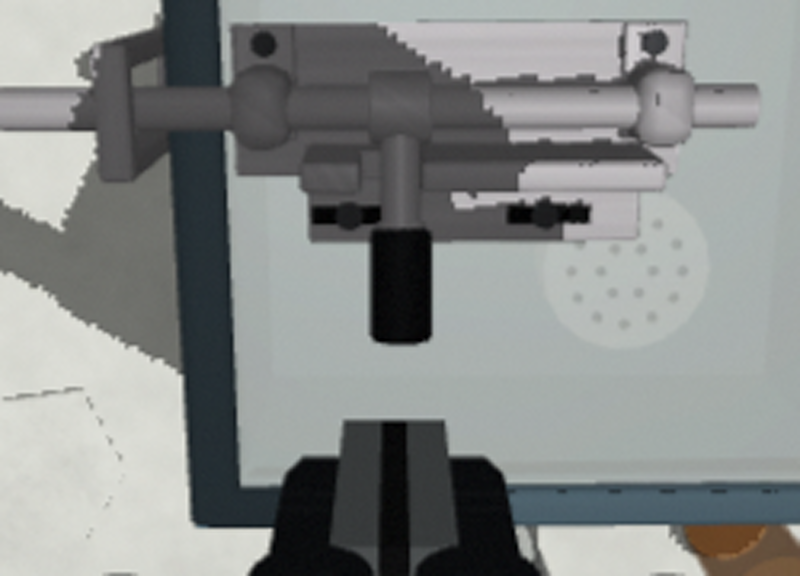

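View pics/s18.png

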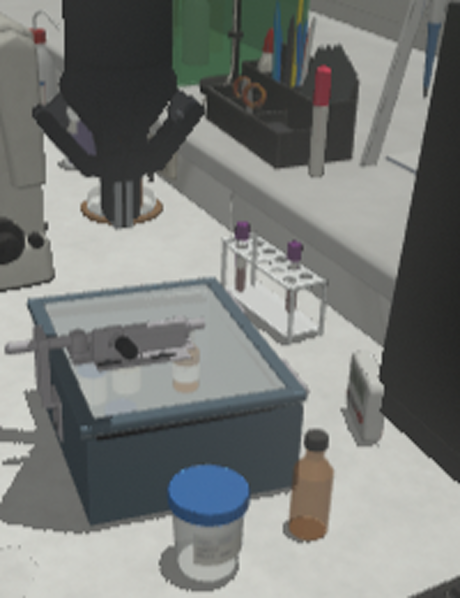

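Run:
```python
from h import *
bot.servo_line(W([-.0400,-.047,.135]),velocity=.2); st("pre")
for z in (.128,.124,.121,.118,.115,.112):
    bot.servo_line(W([-.0400,-.047,z]),velocity=.05); o=st(z)
    if o["wrist_force"][2]>18: break
bot.servo_line(W([-.0400,-.047,.20]),velocity=.2)
bot.servo_line(W([-.05,.0,.30]),velocity=.25); st("up"); bot.dwell(.3)
snap("wrist","w20");snap("scene","s20",(190,140,330,270),4.5)
contour("w20",(0,0),1.4,-.0405,phs=(1.,1.15,1.25,1.35))
f,_,_=load("w20");cv2.imwrite("pics/w20.png",cv2.resize(f,None,fx=1.4,fy=1.4)[:,:,::-1])
```

```text
pre t34.28 box [-39.7 -47.2 135.5] F [0.9 0.3] 0.2 w -0.2
0.128 t34.58 box [-39.7 -47.  128.6] F [-0.  -0.2] -0.0 w -0.0
0.124 t34.83 box [-40.1 -46.9 123.9] F [0.1 1.3] -0.1 w 0.1
0.121 t35.08 box [-39.7 -47.2 121.1] F [ 0.5 -0.8] 1.5 w 0.2
0.118 t35.33 box [-39.7 -47.4 118.8] F [-1.4  0.2] 8.9 w -0.4
0.115 t35.58 box [-39.3 -47.8 117.4] F [-5.1  0.6] 21.5 w -0.1
up t36.74 box [-50.5   0.3 298.6] F [-0.  -0.2] -0.5 w 0.1
1.0 [np.float64(253.0), np.float64(287.0), np.float64(293.0), np.float64(326.0), np.float64(331.0)]
1.15 [np.float64(253.0), np.float64(290.0), np.float64(293.0), np.float64(329.0), np.float64(331.0)]
1.25 [np.float64(253.0), np.float64(292.0), np.float64(292.0), np.float64(331.0), np.float64(330.0)]
1.35 [np.float64(253.0), np.float64(293.0), np.float64(291.0), np.float64(331.0), np.float64(328.0)]
```

View pics/w20.png

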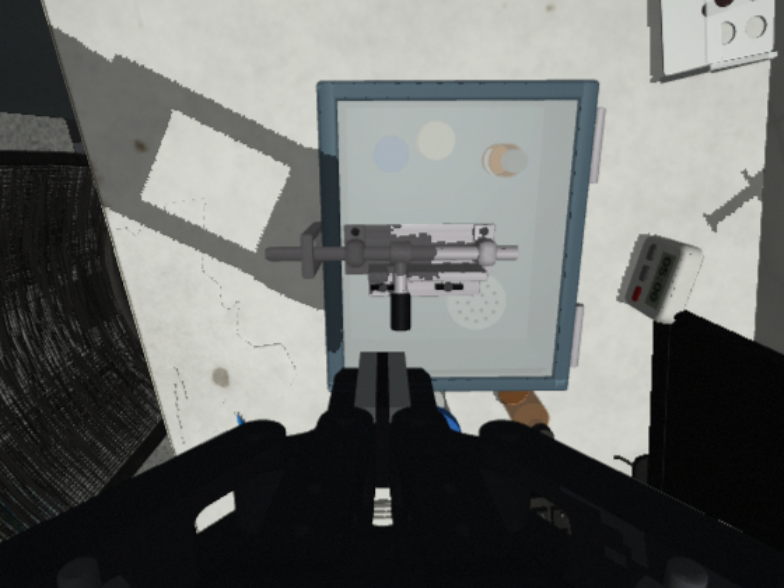

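View pics/s20.png

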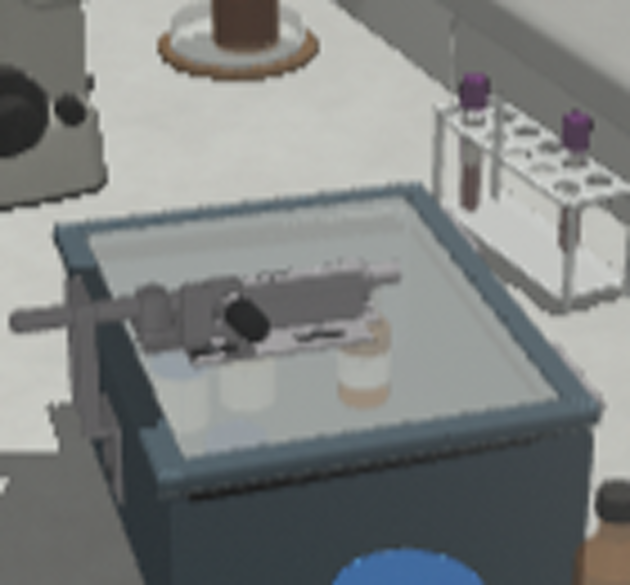

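Run:
```python
from h import *
hand_in()
print(get_obs()["time_s"])
```

```text
the job is handed in; nothing more can be done
the job is handed in; nothing more can be done
```

I closed the lid, pressed it home and slid the bolt under the keeper. I then turned the handle down into the notch and handed the job in at about 37 s, with the gripper clear of everything.

**What the last checks showed:**
- **Lid and bolt:** in the pictures the lid is shut and the rod passes under the keeper's bridge, with the bolt slid about 40 mm. I did not measure the lid's opening directly.
- **Handle:** it sits in the notch, judged at about 1.3 rad from the wrist picture. Two separate downward presses met a firm stop at 22–30 N. The contact heights alone would fit anything from about 1.1 to 1.35 rad, so the angle is less certain than the stop.
- **Cup and vial:** both look upright and unmoved; I did not measure their positions again.

**What went wrong or disagreed:**
- **Fingertip position:** the closed fingertips appeared several millimetres behind the TCP, not 17 mm ahead as stated. The first grasp therefore closed on top of the knob, and I had to grip again lower down.
- **Turning the handle:** in the first try at turning, the knob slipped out of the jaws at about 0.3 rad, with the stem about 1 mm off the notch's centre. A second grip, a small re-centring and a push from above with closed fingers finished it.

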